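# Seat a terminal and index the jig slide into its detent

## Robot

A 7-joint arm with a two-finger parallel gripper is mounted at the origin on the work surface. World frame = base frame: x ahead of the robot, y to its left, z up, the work surface at z = 0. Lengths are in m, angles in rad, forces in N, time in s.
With the tool pointing down it reaches from about 0.35 to 0.9 m from the base axis. Payload 8.1 kg.
Tool frame: the origin (TCP) lies at the very end of the fingers, on their centre line; the grasp point (between the pads) lies arm.grip_point_offset behind it (arm.grip_point_offset is the distance from the TCP to the grasp point, in m); z points along the fingers, y is the line along which they close (so a half turn about z gives the same grasp; the last joint's range is limited). The gripper opens to 92 mm and grips with 3 to 60 N. Pads are 19 mm wide; open, the fingers measure 130 mm over their backs; the gripper's body (75 mm by 190 mm) begins 47 mm behind the grasp point.
Start: joints at [-1.318, 0.434, 0.025, 1.573, -0.012, 1.134, -0.075], TCP at [0.218, 0.586, 0.227] pointing down, gripper open.
Joint ranges: [-2.62, 2.62], [-0.44, 2.09], [-1.27, 1.32], [0.08, 2.57], [-1.32, 4.46], [0.12, 2], [-2.74, 2.74]. Speed limits (rad/s): [2.22, 2.22, 3.01, 3.01, 3.14, 3.14, 3.14].

## Interface

Orientations are given as a rotation vector (axis times angle).
In Python, from cell import arm gives the robot as it stands. The module is installed in compiled form; this text tells all that it offers.
- The arm moves only by the shell command python3 -m creep 'ROWS' [OPENING] [FORCE]. ROWS is JSON, a list of rows, each a list of 6 numbers: the shift along the tool's x, y, z scaled (see below), then the turn, a rotation vector about the tool's x, y, z scaled (see below). A call has 1 to 20 rows; each row shifts and turns the commanded pose from where the row before left it, along the tool's axes as they then stand; what a row does not reach is not made up. The controller multiplies each number of a shift by 0.4 m and each number of a turn by 120 degrees. A row lasts 1/12 s, in which the tool goes at most 41.7 mm and 7.16 degrees, less where a joint would pass 70% of its speed; a pose out of reach is approached as far as the arm can. A call with a number of a shift or a turn outside -1 to 1 is refused whole. A call with a gripper value outside its range is refused whole. OPENING is the closure, from -1 (fully open) to 1 (shut), set as the call begins (- or left out, the last holds). The fingers move at their own pace and stop on an object; FORCE is the grip in N (left out, the last holds). Time passes only in rows, so rows that do not move let the fingers close. It gives the time, the measured TCP pose, the force, the opening and the grip force at its end, in the units of the state.
- arm.observe(): the state, without advancing time (a new reading comes with each control period).
- arm.get_image(name): name is "scene" or "side" or "wrist"; returns a dict with "frame" (420x560x3 uint8, red, green, blue), "intrinsics" (3x3 intrinsics, pixels), "rvec" (rotation vector, rad) and "tvec" (3), from world to camera coordinates, as OpenCV has them; the wrist camera has in their place "mount" (4x4, takes a point from camera to tool coordinates, whose origin is the TCP and whose axes are the flange's). Camera axes: x right, y down, z forward; pixel columns grow to the right and rows downward; lengths in m; the calibration is good to about 2 mm. The wrist camera is an equidistant fisheye: a pixel r from the principal point sees the ray r / f radians off the axis. A picture is of the moment at which its call begins: read the wrist's pose just before it. There is no depth.
- arm.sign_off(): hands the job in; it is judged then, once.
The state is a dict: "clock": time; "joints": joint angles; "dq": joint speeds; "joint_efforts": joint torques, N m; "position": TCP position; "ee_rot": TCP orientation; "force": force on the tool from outside, world axes, zero at the start; "ft_torque": the same for the moment, N m; "width": opening from 0.0 (shut) to 1.0 (fully open); "gripper_force": force on a finger pad.
Only numpy, scipy, OpenCV 4.12 (cv2) and the standard library are available. Lean on these libraries where they do the work, as an engineer would, in place of code of your own. Each camera call takes 0.05 s, during which the arm holds its last target. There are 200 camera calls.

## Task

On the terminal assembly jig, first press the carriage's spring punch head all the way down to its stop and let it come back up. Then take the carriage by its black upright post and slide it along the rail until you feel its ball detent drop into the notch of the steel index bar; stop there and do not force the carriage on through the notch. Finish while still holding the post, with the carriage sitting in the notch, and leave the other things on the bench alone.

Things in the scene. Friction and masses are not known exactly. Their poses are not given: they have to be found in the camera images.
- jig: Fixed aluminium base plate 150 (x) x 400 (y) x 12 mm lying on the bench, with a steel rail (30 mm wide, top 26 mm above the bench) along its y axis at x = -20 mm and a dark stop block (60 x 12 mm, 38 mm high) at each end. Origin: centre of the underside. The carriage must be slid towards its +y. Place and yaw (within 0.35 rad) vary.
- carriage: Aluminium block 80 (x) x 120 (y) x 24 mm, top 52 mm above the bench, 0.7 kg in all; slides 200 mm with about 1.5 N of friction. Starts within 50 mm of the -y end; the notch is 50 to 160 mm farther. It carries the black post near its +y end and, 76 mm away, a white terminal block under a steel bridge (70 x 24 mm, top 90 mm) with the punch. Origin: centre of its underside; axes as the jig's.
- post_top (a point): Centre of the top face of the black square upright post (grip_post) on the carriage, the part to hold: 20 x 20 mm, sides parallel to the jig's x and y, 63 mm tall (52 to 115 mm above the bench). Moves with the carriage.
- punch (a joint): Travel of the spring punch in m: 0 up, 0.010 down at its stop. The spring pushes back with 3 N at the top and 9 N at the stop, and lifts it again when let go.
- punch_top (a point): Centre of the top face of the punch's round steel head, 30 mm in diameter (flat part 24 mm) and 10 mm thick, 111 mm above the bench when up. Press straight down here.
- index_bar: Fixed steel bar 250 (y) x 20 (x) x 38 mm standing on the base plate (top 50 mm above the bench), parallel to the rail on the carriage's +x side, 8 mm from it; place along y varies. Its face towards the carriage has one upright notch 12 mm wide and deep, seen from above as a gap. Origin: middle of the notch, on that face, at the foot; axes as the jig's. It reaches 195 mm to -y, 55 mm to +y.
- ball_tip (a point): Point on the carriage at the tip of its 14 mm spring ball riding on the bar, mid-length on its +x side, 40 mm above the bench. The carriage sits in the notch when this point's y in index_bar's frame is 0. The ball draws it in over the last 5 mm or so, then holds it with about 9 N; let go this near, the carriage centres itself.
- detent_ball (a joint): How far the spring ball has come out in m: about 0.0005 while it rides on the bar's flat face, about 0.0034 when fully dropped into the notch.
- screwdriver: Bystander: screwdriver 200 mm long, black handle, lying on the bench to the left of the jig (+y).
- spare_block: Bystander: spare white terminal block 44 x 30 x 28 mm with a yellow relay on it, on the bench to the left of the jig (+y).
- parts_bin: Bystander: open blue plastic bin 130 x 100 x 50 mm on the bench to the right of the jig (-y).

How it is judged:
On the way, in this order (a step that is already met when the one before it is completed fails the run):
1. the punch is pressed down to its stop while the carriage is still well short of the notch (value of joint punch above 0.0088 m and y of ball_tip in the frame of index_bar below -0.025 m), for 0.1 s.
2. the carriage is slid into the notch (y of ball_tip in the frame of index_bar between -0.003 and 0.003 m), for 0.2 s.
At the end, for the whole second after the job is handed in: Through the last second the carriage rests in the notch (ball within 2.5 mm of the notch's middle and dropped in), the punch is back up (within 3 mm), and the fingers still hold the carriage by its post (contact force over 3 N) (y of ball_tip in the frame of index_bar between -0.0025 and 0.0025 m and value of joint detent_ball above 0.0012 m and value of joint punch below 0.003 m and linear speed of carriage below 0.01 m/s and contact force between the fingers and grip_post above 3 N); the arm keeps its last pose, push and grip.
It fails at once if the carriage is forced through the notch (more than 12 mm past it) (y of ball_tip in the frame of index_bar above 0.012 m).
It fails at once if a bystander is moved more than 30 mm (distance of any of screwdriver, spare_block, parts_bin from where it was at the start of the episode above 0.03 m).
It also fails if it takes over 48 s, if anything falls off the work surface, if the arm or the gripper's body presses on something with over 40 N, if the wrist force passes 120 N, or if a joint passes its speed limit or range.

## Working session

There is one attempt and no reset: what is moved stays moved. The work goes in short steps, Python scripts to look and compute and a shell command to move; the robot and the scene stay as the last step left them, time stands still between calls to the robot, and variables do not carry over. Pictures are saved under pics/ and viewed, at most 10 in all, crops included, and the job is handed in when it is done.

```bash
mkdir -p pics; cat > h.py <<'E'
import numpy as np, cv2
from cell import arm
from scipy.spatial.transform import Rotation as R
def ray(im,u,v):
    K=im["intrinsics"]; Rm=cv2.Rodrigues(np.array(im["rvec"],float))[0]; t=np.array(im["tvec"]).ravel()
    d=Rm.T@np.linalg.solve(K,[u,v,1.]); return -Rm.T@t, d
def onz(im,u,v,z):
    c,d=ray(im,u,v); return c+d*(z-c[2])/d[2]
def proj(im,P):
    return cv2.projectPoints(np.array(P,float).reshape(-1,3),np.array(im["rvec"],float),np.array(im["tvec"],float),np.array(im["intrinsics"],float),None)[0].reshape(-1,2)
E
python3 - <<'E'
from h import *
import pickle
d={}
for n in("scene","side"):
    d[n]=arm.get_image(n)
    cv2.imwrite(f"pics/{n}0.png",d[n]["frame"][:,:,::-1])
    print(n,ray(d[n],280,210))
pickle.dump(d,open("im0.pkl","wb"))
print(arm.observe(),arm.grip_point_offset)
E
```

```text
scene (array([1.39178869, 0.69630352, 0.76775761]), array([-0.65493972, -0.53873819, -0.53012134]))
side (array([0.48866795, 0.63962982, 0.87469213]), array([ 0.0319532 , -0.62227254, -0.78244675]))
{'clock': 0.1, 'joints': array([-1.31763305,  0.43514153,  0.02496247,  1.57399318, -0.01157994,
        1.13402441, -0.07509954]), 'dq': array([ 7.39399479e-04, -2.25675761e-03, -3.22983733e-04, -2.17780371e-03,
       -9.06456270e-04, -2.70128646e-05, -2.19089702e-04]), 'joint_efforts': array([ 2.91521043e-03, -6.69137120e+01,  9.87605229e-01, -3.15143645e+01,
       -6.05605566e-02,  3.74252989e-02,  5.94508106e-05]), 'position': array([0.21758056, 0.58541176, 0.22603566]), 'ee_rot': array([-5.55947263e-01, -3.09189749e+00,  2.22670906e-03]), 'force': array([0.08014368, 0.06182237, 0.60092359]), 'ft_torque': array([-0.01465713, -0.02399303,  0.01513954]), 'gripper_force': 0.0, 'width': 1.0011809167538328} 0.0188
```

View pics/scene0.png

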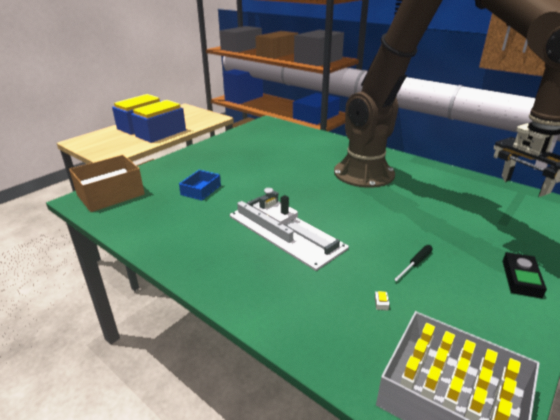

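View pics/side0.png

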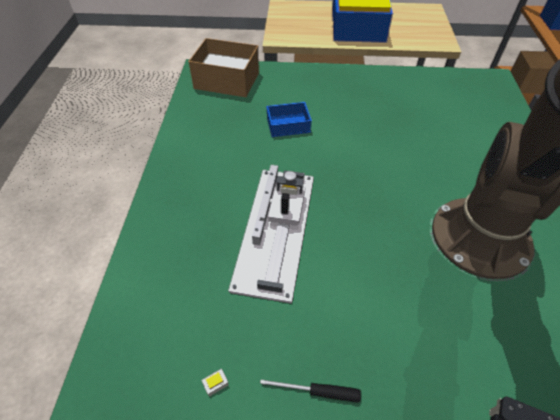

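The scene view shows the jig around (290,230) and the side view shows it around (273,235). The carriage is at the far (-y) end, with the post near (285,203) and the punch near (290,177) in the side view. I'll enlarge both views.

```bash
python3 - <<'E'
from h import *
import pickle
d=pickle.load(open("im0.pkl","rb"))
a=d["side"]["frame"][155:305,215:325]; b=d["scene"]["frame"][180:270,220:355]
a=cv2.resize(a,None,fx=4,fy=4,interpolation=cv2.INTER_CUBIC)
b=cv2.resize(b,(350,int(90*350/135)),interpolation=cv2.INTER_CUBIC)
o=np.zeros((600,800,3),np.uint8);o[:600,:440]=a;o[:b.shape[0],445:795]=b
cv2.imwrite("pics/c0.png",o[:,:,::-1])
im=d["side"]
# jig plate corners by mask of bright low-saturation
hsv=cv2.cvtColor(im["frame"],cv2.COLOR_RGB2HSV)
m=((hsv[...,1]<60)&(hsv[...,2]>110)).astype(np.uint8)
m[:160]=0;m[305:]=0;m[:,:215]=0;m[:,330:]=0
c=max(cv2.findContours(m,0,2)[0],key=cv2.contourArea)
print(cv2.approxPolyDP(c,4,True).reshape(-1,2))
for uv in cv2.approxPolyDP(c,4,True).reshape(-1,2): print(uv,onz(im,*uv,.012)[:2])
E
```

```text
[[262 170]
 [228 290]
 [291 301]
 [313 177]
 [303 173]
 [303 192]
 [290 194]
 [289 213]
 [283 215]
 [280 190]
 [299 188]
 [280 185]
 [277 191]
 [275 186]
 [270 198]
 [275 174]
 [292 179]
 [295 172]
 [280 172]
 [277 165]]
[262 170] [ 0.58570412 -0.19363116]
[228 290] [0.63134585 0.20017323]
[291 301] [0.48308236 0.21841517]
[313 177] [ 0.43547427 -0.17475893]
[303 173] [ 0.4647936  -0.18897709]
[303 192] [ 0.46312267 -0.11516997]
[290 194] [ 0.49929072 -0.10544103]
[289 213] [ 0.49907733 -0.037679  ]
[283 215] [ 0.5148528  -0.02983693]
[280 190] [ 0.52812605 -0.11857252]
[299 188] [ 0.47478234 -0.1295074 ]
[280 185] [ 0.52923861 -0.13754855]
[277 191] [ 0.53634902 -0.11429161]
[275 186] [ 0.54323369 -0.13282536]
[270 198] [ 0.55413525 -0.08726337]
[275 174] [ 0.5463578  -0.17981917]
[292 179] [ 0.49597908 -0.16302994]
[295 172] [ 0.48830822 -0.19156131]
[280 172] [ 0.53224388 -0.18880707]
[277 165] [ 0.54285832 -0.21706219]
```

View pics/c0.png

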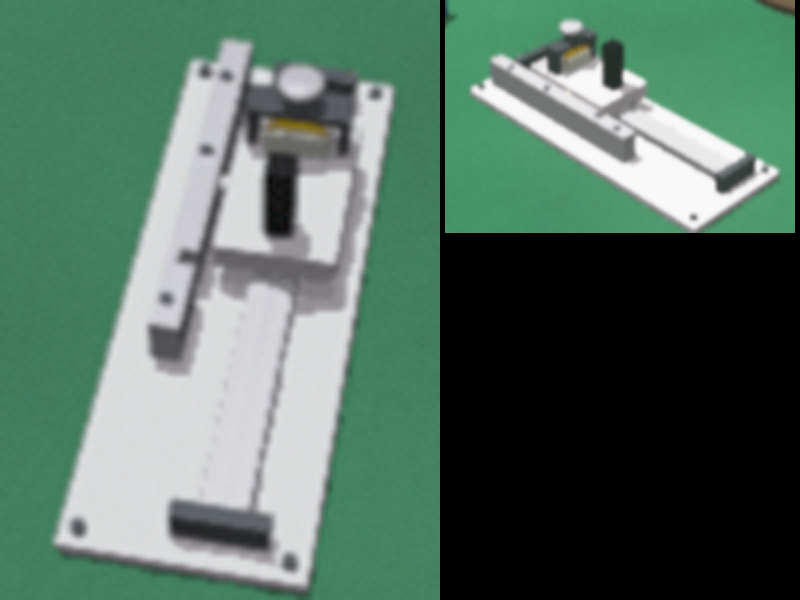

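The crop shows the punch head at side pixel ~(290,175.5), the post top at ~(285,195.5), and the notch gap at ~(262,218.5) on the bar's carriage side.

```bash
python3 - <<'E'
from h import *
import pickle
d=pickle.load(open("im0.pkl","rb"))
im=d["side"];sc=d["scene"]
Y=np.array([.0465,.3935]);Y/=np.linalg.norm(Y);X=np.array([Y[1],-Y[0]])
o=np.array([[.5857,-.1936],[.6313,.2002],[.4831,.2184],[.4355,-.1748]]).mean(0)
print("yaw",np.arctan2(X[1],X[0]),"o",o)
def s(n,u,v,z,i=im):
    p=onz(i,u,v,z)[:2]; print(n,p.round(4),"jig",((p-o)@X).round(4),((p-o)@Y).round(4))
s("punch side",290,175.5,.111)
s("post side",285.2,195.5,.115)
s("postfoot front",284.5,214,.052)
s("carr front edge top",215+275/4,155+257/4,.052)
s("notch",261.75,218.75,.05)
s("bar +y end top",215+168/4,155+325/4,.05)
k=135/350
s("punch sc",220+(571-445)*k,180+25*k,.111,sc)
s("post sc",220+(612-445)*k,180+44*k,.115,sc)
s("notch sc",220+(605-445)*k,180+112*k,.05,sc)
st=arm.observe();Rt=R.from_rotvec(st["ee_rot"]).as_matrix();print(Rt.round(3))
print(arm.get_image("wrist")["mount"])
E
```

```text
yaw -0.11762477843185908 o [0.5339  0.01255]
punch side [ 0.5008 -0.0829] jig -0.0217 -0.0987
post side [ 0.5096 -0.0109] jig -0.0214 -0.0261
postfoot front [ 0.51   -0.0023] jig -0.022 -0.0175
carr front edge top [0.511  0.0147] jig -0.023 -0.0005
notch [0.5671 0.0152] jig 0.0327 0.0065
bar +y end top [0.5741 0.0699] jig 0.0332 0.0617
punch sc [ 0.506  -0.0805] jig -0.0168 -0.0956
post sc [ 0.5162 -0.0055] jig -0.0155 -0.02
notch sc [0.5623 0.0207] jig 0.0272 0.0114
[[-0.937  0.348 -0.   ]
 [ 0.348  0.937 -0.001]
 [-0.    -0.001 -1.   ]]
[[-1.17301201e-03 -9.66797059e-01 -2.55542700e-01  6.94344214e-02]
 [ 9.99999123e-01 -9.76738120e-04 -8.94971537e-04  1.41458997e-03]
 [ 6.15657553e-04 -2.55543525e-01  9.66797356e-01 -1.58046658e-01]
 [ 0.00000000e+00  0.00000000e+00  0.00000000e+00  1.00000000e+00]]
```

The two views agree. The jig yaw is -0.118, the punch is at about (0.502,-0.083), and the carriage is ~67 mm short of the notch. I'll swing over with the fingers shut.

```bash
python3 -m creep '[[-0.09,-0.0144,0,0,0,0.0318],[-0.09,-0.0144,0,0,0,0.0318],[-0.09,-0.0144,0,0,0,0.0318],[-0.09,-0.0144,0,0,0,0.0318],[-0.09,-0.0144,0,0,0,0.0318],[-0.09,-0.0144,0,0,0,0.0318],[-0.09,-0.0144,0,0,0,0.0318],[-0.09,-0.0144,0,0,0,0.0318],[-0.09,-0.0144,0,0,0,0.0318],[-0.09,-0.0144,0,0,0,0.0318],[-0.09,-0.0144,0,0,0,0.0318],[-0.09,-0.0144,0,0,0,0.0318],[-0.09,-0.0144,0,0,0,0.0318],[-0.09,-0.0144,0,0,0,0.0318],[-0.09,-0.0144,0,0,0,0.0318],[-0.09,-0.0144,0,0,0,0.0318],[-0.09,-0.0144,0,0,0,0.0318],[-0.09,-0.0144,0,0,0,0.0318],[-0.09,-0.0144,0,0,0,0.0318],[-0.09,-0.0144,0,0,0,0.0318]]' 1 30
cat > go.py <<'E'
import sys
from h import *
# usage: go.py x y z -> shift still to go in tool units, and turn about z for yaw
s=arm.observe();M=R.from_rotvec(s["ee_rot"]).as_matrix()
t=np.array([float(a) for a in sys.argv[1:4]])
print("pos",s["position"].round(4),"shift units",(M.T@(t-s["position"])/.4).round(4))
yd=np.array([.9931,-.1173,0]);Td=np.c_[np.cross(yd,[0,0,-1]),yd,[0,0,-1]]
print("turn units",(R.from_matrix(M.T@Td).as_rotvec()*180/np.pi/120).round(4),"F",s["force"].round(1),"t",s["clock"],"w",s["width"],s["gripper_force"])
E
python3 go.py .5019 -.0833 .15
```

```text
clock: 1.82
position: [0.4955, -0.0327, 0.2267]
ee_rot: [2.351, 2.084, 0.0]
force: [1.4, -0.8, 0.8]
width: 0.003
gripper_force: 0.0
pos [ 0.4955 -0.0327  0.2267] shift units [-0.1237  0.031   0.1917]
turn units [ 0.0001  0.     -0.0014] F [ 1.4 -0.8  0.8] t 1.8167 w 0.0028275850211184456 0.0
```

```bash
python3 -m creep '[[-0.06,0.0155,0,0,0,0],[-0.0637,0.0155,0,0,0,-0.001],[0,0,0.06,0,0,0],[0,0,0.06,0,0,0],[0,0,0.0,0,0,0],[0,0,0,0,0,0]]'
python3 - <<'E'
from h import *
s=arm.observe();im=arm.get_image("wrist")
M=np.eye(4);M[:3,:3]=R.from_rotvec(s["ee_rot"]).as_matrix();M[:3,3]=s["position"]
import pickle;pickle.dump((M,im),open("w1.pkl","wb"))
cv2.imwrite("pics/w1.png",im["frame"][:,:,::-1]);print(im["intrinsics"])
E
python3 go.py .5019 -.0833 .113
```

```text
clock: 2.32
position: [0.5014, -0.0814, 0.1781]
ee_rot: [-2.344, -2.089, 0.004]
force: [0.2, -0.1, 0.8]
width: 0.006
gripper_force: 0.0
[[325.1922621    0.         275.0650898 ]
 [  0.         325.1922621  205.01827431]
 [  0.           0.           1.        ]]
pos [ 0.5023 -0.0814  0.1791] shift units [-0.0048 -0.0004  0.1654]
turn units [-0.0003  0.0001  0.0013] F [1.4 0.2 0.2] t 2.3667 w 0.001713301833318299 0.0
```

View pics/w1.png

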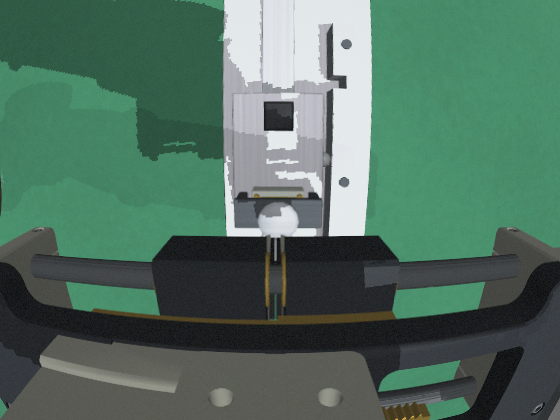

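The wrist view shows the post top at ~(279,116), the punch head at ~(278,220), the notch at ~(340,82), and the ball at ~(327,159).

```bash
cat >> h.py <<'E'
def wz(M,im,u,v,z):
    K=im["intrinsics"];a=np.array([(u-K[0,2])/K[0,0],(v-K[1,2])/K[1,1]]);th=np.hypot(*a)
    d=np.r_[a/th*np.sin(th),np.cos(th)];C=M@np.array(im["mount"]);d=C[:3,:3]@d;c=C[:3,3];return c+d*(z-c[2])/d[2]
Xj=np.array([.9931,-.1173]);Yj=np.array([.1173,.9931]);oj=np.array([.5339,.01255])
def jig(p): return np.array([(p[:2]-oj)@Xj,(p[:2]-oj)@Yj]).round(4)
E
python3 - <<'E'
from h import *
import pickle
M,im=pickle.load(open("w1.pkl","rb"))
for n,u,v,z in [("punch",278,220,.111),("post",278.5,116,.115),("notch",334,82,.05),("ball",327,159,.04),("carr+y edge",279,94,.052),("bar end",331,25,.05),("plate L",226,60,.012),("plate R",370,60,.012)]:
    p=wz(M,im,u,v,z);print(n,p.round(4),jig(p))
g=cv2.cvtColor(im["frame"],cv2.COLOR_RGB2GRAY)
print(g[72:95,338]);print(g[100:134,278]);print(g[116,258:300])
E
```

```text
punch [ 0.5025 -0.0824  0.111 ] [-0.0201 -0.0979]
post [ 0.5113 -0.0087  0.115 ] [-0.02   -0.0238]
notch [0.5637 0.0176 0.05  ] [0.029  0.0085]
ball [ 0.5519 -0.0516  0.04  ] [ 0.0254 -0.0616]
carr+y edge [0.5145 0.0112 0.052 ] [-0.0191 -0.0036]
bar end [0.5677 0.0704 0.05  ] [0.0268 0.0614]
plate L [0.4674 0.056  0.012 ] [-0.0711  0.0353]
plate R [0.611  0.0423 0.012 ] [0.0731 0.0385]
[231 231 232 153  80  85  65  62  80 134 139 137 141 147 152 149 201 233
 232 232 232 232 232]
[190 111  44  53  65  66  66  67  64  65  68  63  68  64  50  46  45  48
  41  40  41  35  44  44  46  45  40  38  33  16  80 203 232 233]
[189 187 189 189 192 177  30  32  40  46  43  40  46  45  45  44  48  44
  44  45  45  45  45  58  63  65  65  68  67  48  45  38  71  58  45 128
 230 232 192 191 189 187]
```

```bash
python3 -m creep '[[-0.003,0,0.04,0,0,0],[0,0,0.04,0,0,0],[0,0,0.04,0,0,0],[0,0,0.03,0,0,0],[0,0,0.015,0,0,0],[0,0,0.008,0,0,0],[0,0,0.008,0,0,0],[0,0,0.008,0,0,0],[0,0,0,0,0,0],[0,0,0,0,0,0]]'; python3 go.py .5025 -.0824 .101
```

```text
clock: 3.2
position: [0.5026, -0.0823, 0.1041]
ee_rot: [2.345, 2.091, 0.002]
force: [-2.5, 2.0, 7.0]
width: 0.005
gripper_force: 3.4
pos [ 0.5026 -0.0823  0.1041] shift units [-0.0003 -0.0003  0.0077]
turn units [ 0.0004 -0.0004  0.0014] F [-2.5  2.   7. ] t 3.2 w 0.004531745387709848 3.4184907589224167
```

```bash
python3 -m creep '[[0,0,0.004,0,0,0],[0,0,0.004,0,0,0],[0,0,0.002,0,0,0],[0,0,0,0,0,0],[0,0,0,0,0,0],[0,0,0,0,0,0]]'; python3 go.py .5025 -.0824 .101
```

```text
clock: 3.7
position: [0.5027, -0.0823, 0.1011]
ee_rot: [2.345, 2.09, 0.003]
force: [-7.3, 2.2, 19.5]
width: 0.007
gripper_force: 9.9
pos [ 0.5027 -0.0823  0.1011] shift units [-0.0002 -0.0006  0.0002]
turn units [ 0.0007 -0.0008  0.0013] F [-7.3  2.2 19.5] t 3.7 w 0.0068361361232640964 9.866406934426095
```

The force is 19.5 N at z=0.101, so the punch is on its stop. I'll hold briefly, then lift, open, and move over the post.

```bash
python3 -m creep '[[0,0,0,0,0,0],[0,0,0,0,0,0],[0,0,-0.02,0,0,0],[0,0,-0.05,0,0,0],[0,0,-0.08,0,0,0],[0,0,-0.08,0,0,0]]'; python3 -m creep '[[0.06,0,0,0,0,0],[0.06,0,0,0,0,0],[0.06,0,0,0,0,0],[0,0,0,0,0,0],[0,0,0,0,0,0],[0,0,0,0,0,0]]' -1 30; python3 go.py .5113 -.0087 .068
python3 - <<'E'
from h import *
s=arm.observe();im=arm.get_image("wrist")
M=np.eye(4);M[:3,:3]=R.from_rotvec(s["ee_rot"]).as_matrix();M[:3,3]=s["position"]
import pickle;pickle.dump((M,im),open("w2.pkl","wb"))
cv2.imwrite("pics/w2.png",im["frame"][:,:,::-1])
E
```

```text
clock: 4.2
position: [0.502, -0.0829, 0.1926]
ee_rot: [2.346, 2.09, -0.001]
force: [0.7, -0.3, 0.7]
width: 0.004
gripper_force: 0.0
clock: 4.7
position: [0.5107, -0.0117, 0.1917]
ee_rot: [2.345, 2.089, 0.001]
force: [0.1, -0.4, -0.0]
width: 0.387
gripper_force: 0.0
pos [ 0.5107 -0.0117  0.1917] shift units [7.800e-03 2.000e-04 3.092e-01]
turn units [0.0005 0.0001 0.0012] F [ 0.1 -0.4 -0. ] t 4.7 w 0.38746584790264277 0.0
```

View pics/w2.png

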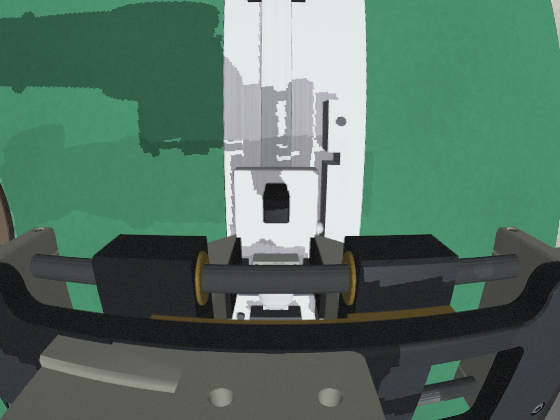

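The post is at ~(277,208), the notch at ~(333,158) and the ball at ~(320,229). I'll check these against the earlier measurements.

```bash
python3 - <<'E'
from h import *
import pickle
M,im=pickle.load(open("w2.pkl","rb"))
for n,u,v,z in [("post",277,208,.115),("notch",329,158,.05),("ball",320,229,.04),("carr+y edge",278,169,.052),("bar end",326,100,.05)]:
    p=wz(M,im,u,v,z);print(n,p.round(4),jig(p))
g=cv2.cvtColor(im["frame"],cv2.COLOR_RGB2GRAY)
print(g[178:228,272]);print(g[210,258:298]);print(g[148:170,332])
E
```

```text
post [ 0.5122 -0.0063  0.115 ] [-0.0193 -0.0213]
notch [0.5644 0.0183 0.05  ] [0.0296 0.0093]
ball [ 0.5512 -0.0538  0.04  ] [ 0.0249 -0.0639]
carr+y edge [0.5159 0.0135 0.052 ] [-0.018  -0.0012]
bar end [0.567  0.0724 0.05  ] [0.0258 0.0633]
[156 156 157 156 131  69  16  19  19  23  28  17  22  21  23  19  15  26
  23  26  30  19  29  26  34  33  27  31  25  29  31  28  47  54  57  57
  64  58  55  57  55  55  56  54  48 186 232 232 233 232]
[231 231 233 232 210 106  34  38  34  45  45  43  44  46  47  44  47  55
  63  61  60  63  63  65  64  63  64  66  63  60  42 142 218 231 232 231
 232 233 232 234]
[231 231 231 225 191 141 143 142 143 143 135 137 101  77  78  76  76 223
 232 232 232 233]
```

```bash
python3 -m creep '[[0.008,0,0,0,0,0.001],[0,0,0,0,0,0],[0,0,0,0,0,0],[0,0,0,0,0,0],[0,0,0.04,0,0,0],[0,0,0.06,0,0,0],[0,0,0.06,0,0,0],[0,0,0.06,0,0,0],[0,0,0.05,0,0,0],[0,0,0.03,0,0,0],[0,0,0.009,0,0,0],[0,0,0,0,0,0]]' -1 30; python3 go.py .5112 -.0084 .068;python3 -m creep '[[0,0,0,0,0,0],[0,0,0,0,0,0],[0,0,0,0,0,0],[0,0,0,0,0,0],[0,0,0,0,0,0],[0,0,0,0,0,0],[0,0,0,0,0,0],[0,0,0,0,0,0],[0,0,0,0,0,0],[0,0,0,0,0,0]]' 1 30;  python3 go.py .5112 -.0084 .068
```

```text
clock: 5.75
position: [0.5102, -0.0083, 0.0668]
ee_rot: [-2.347, -2.087, 0.003]
force: [0.2, -0.5, -0.6]
width: 1.002
gripper_force: 0.0
pos [ 0.5102 -0.0083  0.0668] shift units [ 0.      0.0024 -0.003 ]
turn units [-0.0008  0.0003  0.    ] F [ 0.2 -0.5 -0.6] t 5.75 w 1.0016257638255215 0.0
clock: 6.58
position: [0.5108, -0.008, 0.0675]
ee_rot: [-2.348, -2.088, -0.0]
force: [-0.1, -0.1, 0.7]
width: 0.325
gripper_force: 0.0
pos [ 0.5108 -0.008   0.0675] shift units [-0.0009  0.001  -0.0012]
turn units [ 0.     -0.      0.0002] F [-0.1 -0.1  0.7] t 6.5833 w 0.32547908100302825 0.0
```

```bash
python3 -m creep '[[0,0,0,0,0,0],[0,0,0,0,0,0],[0,0,0,0,0,0],[0,0,0,0,0,0],[0,0,0,0,0,0]]' 1 30; python3 -m creep '[[0.01,0,0,0,0,0],[0.015,0,0,0,0,0],[0.015,0,0,0,0,0],[0.015,0,0,0,0,0],[0.015,0,0,0,0,0],[0.015,0,0,0,0,0],[0.015,0,0,0,0,0],[0.015,0,0,0,0,0],[0.01,0,0,0,0,0],[0.01,0,0,0,0,0],[0,0,0,0,0,0],[0,0,0,0,0,0]]'
python3 - <<'E'
from h import *
s=arm.observe();im=arm.get_image("wrist")
M=np.eye(4);M[:3,:3]=R.from_rotvec(s["ee_rot"]).as_matrix();M[:3,3]=s["position"]
import pickle;pickle.dump((M,im),open("w3.pkl","wb"))
cv2.imwrite("pics/w3.png",im["frame"][:,:,::-1]);print(s["force"].round(2)@[.1173,.9931,0])
E
```

```text
clock: 7.0
position: [0.512, -0.0081, 0.0676]
ee_rot: [2.347, 2.087, 0.002]
force: [5.6, -0.9, -3.2]
width: 0.216
gripper_force: 30.0
clock: 8.0
position: [0.5183, 0.046, 0.0676]
ee_rot: [2.346, 2.087, 0.002]
force: [5.6, 1.3, -4.1]
width: 0.216
gripper_force: 30.0
1.961907
```

View pics/w3.png

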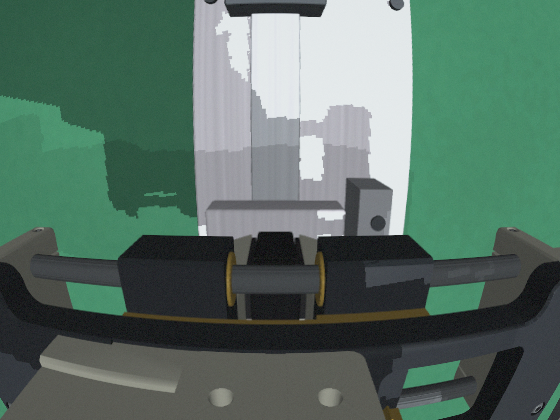

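The grasp is solid: width 19.9 mm and force 30 N. The bar's end top edge is at ~row 190 and the carriage's front top edge is at ~row 209. Next I'll work out the remaining distance.

```bash
python3 - <<'E'
from h import *
import pickle
M,im=pickle.load(open("w3.pkl","rb"))
g=cv2.cvtColor(im["frame"],cv2.COLOR_RGB2GRAY)
print(g[172:200,372]);print(g[195:220,275])
for n,u,v,z in [("carr edge",275,209,.052),("bar end",370,190,.05),("bar foot",360,178,.012)]:
    print(n,jig(wz(M,im,u,v,z)))
print("tcp",jig(M[:2,3]))
E
```

```text
[233 231 233 232 232 220 150  78  78  78  83  76  78  78  77  75  79 102
 123 125 125 125 126 123 127 123 124 125]
[134 136 132 134 129 111  89  94  92  91  95  95  96  96 114 136 147 152
 153 155 156 152 155 155 154]
carr edge [-0.0201  0.0531]
bar end [0.0339 0.0637]
bar foot [0.038  0.0638]
tcp [-0.0194  0.0314]
```

About 15.6 mm remain and both estimates agree. I'll advance 9 mm, then creep while feeling the force.

```bash
F='python3 -c "from h import *;s=arm.observe();print(jig(s[\"position\"]),s[\"force\"].round(1),\"Fy\",(s[\"force\"]@[.1173,.9931,0]).round(2))"'
python3 -m creep '[[0.01,0,0,0,0,0],[0.0075,0,0,0,0,0],[0.005,0,0,0,0,0],[0,0,0,0,0,0]]' >/dev/null; eval $F
python3 -m creep '[[0.0025,0,0,0,0,0],[0,0,0,0,0,0]]'>/dev/null; eval $F
python3 -m creep '[[0.0025,0,0,0,0,0],[0,0,0,0,0,0]]'>/dev/null; eval $F
python3 -m creep '[[0.0025,0,0,0,0,0],[0,0,0,0,0,0]]'>/dev/null; eval $F
```

```text
[-0.0194  0.0399] [ 5.5 -0.6 -4.7] Fy 0.03
[-0.0194  0.0406] [ 4.9 -1.2 -4.5] Fy -0.58
[-0.0194  0.0417] [ 5.4 -1.  -5. ] Fy -0.34
[-0.0194  0.0429] [ 5.6  0.8 -5.1] Fy 1.46
```

```bash
F='python3 -c "from h import *;s=arm.observe();print(jig(s[\"position\"]),s[\"force\"].round(1),\"Fy\",(s[\"force\"]@[.1173,.9931,0]).round(2))"'
python3 -m creep '[[0.0025,0,0,0,0,0],[0,0,0,0,0,0],[0,0,0,0,0,0]]'>/dev/null; eval $F
python3 -m creep '[[0.0025,0,0,0,0,0],[0,0,0,0,0,0],[0,0,0,0,0,0]]'>/dev/null; eval $F
python3 -m creep '[[0.0025,0,0,0,0,0],[0,0,0,0,0,0],[0,0,0,0,0,0]]'>/dev/null; eval $F
```

```text
[-0.0194  0.0445] [ 5.8  2.  -4.3] Fy 2.71
[-0.0194  0.046 ] [ 5.4  3.7 -6. ] Fy 4.3
[-0.0194  0.0465] [ 5.9  1.9 -4.1] Fy 2.54
```

```bash
F='python3 -c "from h import *;s=arm.observe();print(jig(s[\"position\"]),s[\"force\"].round(1),\"Fy\",(s[\"force\"]@[.1173,.9931,0]).round(2))"'
python3 -m creep '[[0.00125,0,0,0,0,0],[0,0,0,0,0,0],[0,0,0,0,0,0]]'>/dev/null; eval $F
python3 -m creep '[[0.00125,0,0,0,0,0],[0,0,0,0,0,0],[0,0,0,0,0,0]]'>/dev/null; eval $F
```

```text
[-0.0194  0.0467] [ 6.5  0.6 -4.5] Fy 1.37
[-0.0194  0.0469] [ 6.2 -0.3 -4. ] Fy 0.4
```

```bash
python3 - <<'E'
from h import *
s=arm.observe();im=arm.get_image("wrist")
M=np.eye(4);M[:3,:3]=R.from_rotvec(s["ee_rot"]).as_matrix();M[:3,3]=s["position"]
cv2.imwrite("pics/w4.png",im["frame"][:,:,::-1])
g=cv2.cvtColor(im["frame"],cv2.COLOR_RGB2GRAY)
for u in(365,380): print(g[195:232,u])
print(g[195:220,275])
f=arm.observe();print(f["force"],f["width"],f["gripper_force"],f["clock"])
i=arm.get_image("side");cv2.imwrite("pics/s4.png",cv2.resize(i["frame"][150:260,220:330],None,fx=5,fy=5,interpolation=cv2.INTER_CUBIC)[:,:,::-1])
for n,v in(("carr209",209),): print(jig(wz(M,im,275,v,.052)))
for v in range(204,218,2): print(v,jig(wz(M,im,370,v,.05)))
E
```

```text
[157 159 160 157 146 108  78  78  81  78  79  80  79  78  78  83  74  79
  82  81  98 120 126 125 123 126 124 125 126 127 123 126 123 123 124 124
 126]
[233 231 233 233 232 232 231 233 232 232 232 203 117  77  78  76  80  79
  79  80  99 123 124 125 123 123 122 125 123 126 124 123 124 125 126 125
 124]
[132 137 137 137 129 113  93  92  93  94  94  96  97  96 114 140 148 152
 155 154 154 154 155 154 154]
[ 5.93630095  0.68811144 -4.86701544] 0.21580255004084986 30.008060932159424 10.1833
[-0.0201  0.0687]
204 [0.0346 0.071 ]
206 [0.0346 0.0698]
208 [0.0347 0.0686]
210 [0.0348 0.0674]
212 [0.0349 0.0662]
214 [0.035 0.065]
216 [0.0351 0.0638]
```

View pics/s4.png

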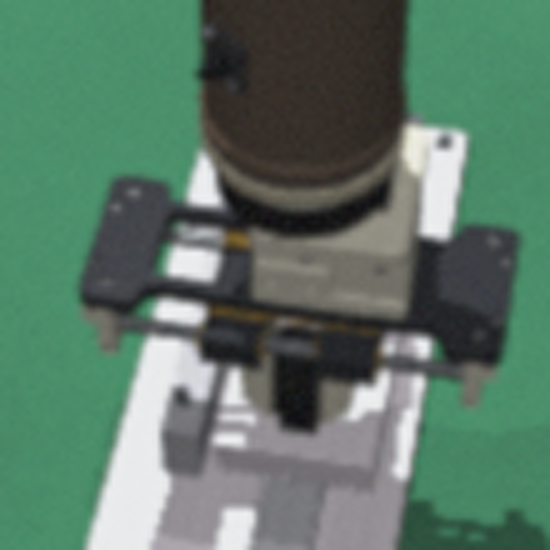

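View pics/w4.png

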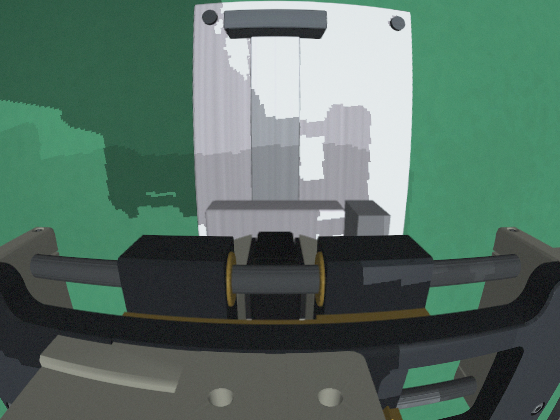

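The bar end top edge is at row ~215 and the carriage edge at ~209, so the edge is 4.4 mm past (5 expected). The pull-in force has nearly vanished, so the carriage is in the notch within about 0.6 mm. I'll make one small centring nudge and check it.

```bash
F='python3 -c "from h import *;s=arm.observe();print(jig(s[\"position\"]),s[\"force\"].round(1),\"Fy\",(s[\"force\"]@[.1173,.9931,0]).round(2),s[\"gripper_force\"])"'
python3 -m creep '[[0.00125,0,0,0,0,0],[0,0,0,0,0,0],[0,0,0,0,0,0],[0,0,0,0,0,0]]'>/dev/null; eval $F
python3 -m creep '[[0,0,0,0,0,0],[0,0,0,0,0,0],[0,0,0,0,0,0],[0,0,0,0,0,0],[0,0,0,0,0,0],[0,0,0,0,0,0]]'>/dev/null; eval $F
```

```text
[-0.0194  0.0472] [ 5.6 -0.9 -4.8] Fy -0.22 30.007786452770233
[-0.0194  0.0472] [ 6.2 -1.4 -4.5] Fy -0.67 30.00788390636444
```

The resistance now points back, so the carriage is centred in the notch, at rest, with the post held at 30 N.

```bash
python3 -c "from cell import arm;print(arm.sign_off())"
```

```text
the job is handed in; nothing more can be done
None
```

I pressed the punch to its stop and let it go, slid the carriage into the index notch, and handed the job in still holding the post at 30 N; I got no verdict back, and I did not check the punch's return or the bystanders in a picture afterwards.

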